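# Lock the jaw head into its spring-collar chuck

### The arm

A 6-joint arm with a two-finger parallel gripper is mounted at the origin on a cart in front of the work surface, level with it; the furniture and walls round the work are solid. World frame = base frame: x ahead of the robot, y to its left, z up, the work surface at z = 0. Lengths are in m, angles in degrees, forces in N, time in s.
With the tool pointing down it reaches from about 0.425 to 0.95 m from the base axis. Payload 14.7 kg.
Tool frame: the origin (TCP) lies midway between the tips of the shut fingers; the grasp point (between the pads) lies 19 mm behind it; z points along the fingers, y is the line along which they close (so a half turn about z gives the same grasp; the last joint's range is limited). The gripper opens to 85 mm and grips with 20 to 120 N. Pads are 22 mm wide; open, the fingers measure 114 mm over their backs; the gripper's body (76 mm by 85 mm) begins 54 mm behind the grasp point. The pads swing forward as they close: fully open they stand 13 mm farther back than shut.
Start: joints at [65.856, 27.513, 91.461, -0, 61.026, -2.67], TCP at [0.238, 0.605, 0.231] pointing down, gripper open.
Joint ranges: [-157.49, 157.49], [-46.99, 117.5], [13.45, 153.17], [-89.5, 269.5], [5.16, 153.95], [-167.48, 167.48]. Speed limits (degrees/s): [108.29, 108.29, 136.94, 172.46, 172.46, 172.46].

### API

Orientations are given as [roll, pitch, yaw] about the fixed x, y, z axes, in that order (R = Rz(yaw) Ry(pitch) Rx(roll)).
In Python, from workcell import get_obs, optics, env gives the robot as it stands.
- The arm moves only by the tool apply_moves, never from a script. Its argument "deltas" is a list of rows, each a list of 7 numbers: the opening in per cent of the stroke, from 0 (shut) to 100 (fully open), then the shift along the tool's x, y, z in m, then the turn, a rotation vector about the tool's x, y, z in rad. A call has 1 to 20 rows; each row shifts and turns the commanded pose from where the row before left it, along the tool's axes as they then stand; what a row does not reach is not made up. A row lasts 1/8 s, in which the tool goes at most 62.5 mm and 10.7 degrees, less where a joint would pass 70% of its speed; a pose out of reach is approached as far as the arm can. A call with a gripper value outside its range is refused whole. The fingers move at their own pace and stop on an object; "squeeze" is the grip in N (left out, the last holds). Time passes only in rows, so rows that do not move let the fingers close. It gives the time, the measured TCP pose, the force, the opening and the grip force at its end, in the units of the state.
- get_obs(): the state, without advancing time (a new reading comes with each control period).
- optics.get_image(name): name is "side" or "top" or "wrist"; returns a dict with "color" (480x640x3 uint8, red, green, blue), "vertical_fov" (degrees; the focal length in pixels is half the picture's height over the tangent of half this angle, whatever the lens; pixels are square), "cx", "cy" (the principal point, pixels), "R" (3x3) and "t" (3): a world point X has camera coordinates R X + t. Camera axes: x right, y down, z forward; pixel columns grow to the right and rows downward; lengths in m; the calibration is good to about 2 mm. The wrist camera is an equidistant fisheye: a pixel r from the principal point sees the ray r / f radians off the axis. A picture is of the moment at which its call begins. There is no depth.
- env.job_done(): hands the job in; it is judged then, once.
The state is a dict: "time": time; "qpos": joint angles; "qvel": joint speeds; "effort": joint torques, N m; "position": TCP position; "eef_rot": TCP orientation; "wrist_force": force on the tool from outside, world axes, zero at the start; "ft_torque": the same for the moment, N m; "opening": opening from 0.0 (shut) to 1.0 (fully open); "grip_force": force on a finger pad.
Only numpy, scipy, OpenCV 4.12 (cv2) and the standard library are available. Lean on these libraries where they do the work, as an engineer would, in place of code of your own. Each camera call takes 0.05 s, during which the arm holds its last target. There are 200 camera calls.

### The job

Two spindle chucks are bolted to the worktop. On the one that holds the black rubber jaw head, pull the spring collar straight up until its red pins are clear of the notches, then turn it clockwise (seen from above) to the locked position and let it down so the pins sit fully home in the locked notches (green marks). Leave the head seated in the chuck, and leave the empty chuck's collar and the jaw head standing on the worktop as they are.

Things in the scene. Friction and masses are not known exactly. Their poses are not given: they have to be found in the camera images.
- loaded_collar (a point): Grip point of the loaded chuck's collar, on its upright axis, 62 mm above the worktop when down; rises with the collar. Round knurled aluminium sleeve, 44 mm diameter, to grip from above across any diameter; free to grip from 19 mm above this point to 28 mm below it, where a 66 mm wide notched crown begins. The head stands out of it to 32 mm above this point. Blue base plate 90 x 90 x 12 mm, fixed.
- loaded_lift (a joint): How far that collar is pulled up, in m: 0 = down, its two red pins home in the crown's notches; a spring and the weight pull it down with about 6 N at 0, 10 N at the stop at 0.020. It turns only when up by 0.010 or more; 0.015 is a good lift.
- loaded_turn (a joint): Angle of that collar in rad, growing clockwise seen from above: 0 = unlocked (white marks on the base), 1.047 (60 degrees) = locked (green marks), with a fixed stop at each end. The pins drop into the locked notches from about 0.9 on, so turn to the stop. Slight friction (0.03 N m) holds it; starts at 0 to 0.08.
- head_centre (a point): Centre (half-way up) of the black rubber jaw head in the loaded chuck, 27 mm in diameter, 62 mm tall, standing loose and upright in the 31 mm bore; seated, this centre is 63 mm above the worktop, on the collar's axis. Its z axis points up.
- empty_mark (a point): A point on the outside of the empty chuck's collar, 22 mm from that collar's axis, 62 mm above the worktop; the chuck is of the same make, without a head. Not to be lifted or turned.
- spare_head_centre (a point): Centre (half-way up, 31 mm above the worktop) of a second jaw head like the first, standing loose on the worktop. Not to be disturbed. (Near it stand the upright track spindles, fixed: 0.3 m high to the left of the chucks, 0.42 m behind them; travel from the start at about 0.4 m height before coming down.)
There are look-alikes about, which are no part of the job. What is shaped like the part that bears head_centre but blue or orange is not meant.

How it is judged (in metres and radians):
On the way:
1. the loaded chuck's collar is pulled up clear of its notches (8 mm or more), not yet turned (value of joint loaded_lift above 0.008 m and value of joint loaded_turn below 0.35 rad), for 0.05 s.
At the end, for the whole second after the job is handed in: Loaded collar turned to the locked notch (0.84 rad or more) and down (within 3 mm); head seated in it (10 mm sideways, 7 mm too high at most, 0.2 rad tilt); empty chuck's collar within 6 mm of its start at the rim; spare head within 30 mm of its start (value of joint loaded_turn above 0.84 rad and value of joint loaded_lift below 0.003 m and z of head_centre in the frame of loaded_collar below 0.008 m and horizontal distance between head_centre and loaded_collar below 0.01 m and angle between head_centre's own z axis and vertical below 0.2 rad and distance of empty_mark from where it was at the start of the episode below 0.006 m and distance of spare_head_centre from where it was at the start of the episode below 0.03 m); the robot touches nothing.
It fails at once if the empty chuck's collar is lifted or turned (6 mm or more at its rim) (distance of empty_mark from where it was at the start of the episode above 0.006 m).
It fails at once if the jaw head standing on the worktop is pushed 30 mm or knocked over (distance of spare_head_centre from where it was at the start of the episode above 0.03 m or angle between spare_head_centre's own z axis and vertical above 0.6 rad).
It also fails if it takes over 38 s, if anything falls off the work surface, if the arm or the gripper's body presses on something with over 40 N, if the wrist force passes 120 N, or if a joint passes its speed limit or range.

## Working session

There is one attempt and no reset: what is moved stays moved. The work goes in short steps, Python scripts to look and compute and a tool call to move; the robot and the scene stay as the last step left them, time stands still between calls to the robot, and variables do not carry over. Pictures are saved under pics/ and viewed, at most 10 in all, crops included, and the job is handed in when it is done.

Besides the shell and the picture viewer there is one more tool, called after "Call:" in YAML: its name, and indented under it one key for each argument. apply_moves: Moves the arm, as the interface text tells. Its arguments: {"type":"object","properties":{"deltas":{"type":"array","items":{"type":"array","items":{"type":"number"}}},"squeeze":{"type":"number"}},"required":["deltas"]}

```bash
mkdir -p pics
cat > h.py <<'E'
import numpy as np, cv2
from workcell import get_obs, optics, env
def snap(n,f):
    d=optics.get_image(n); cv2.imwrite(f'pics/{f}.png',d['color'][:,:,::-1])
    np.savez(f'pics/{f}.npz',**{k:np.array(v) for k,v in d.items()}); return d
def ray(f,u,v,fish=False):
    d=np.load(f'pics/{f}.npz'); R,t=d['R'],d['t']
    fl=240/np.tan(np.radians(float(d['vertical_fov']))/2)
    x,y=u-float(d['cx']),v-float(d['cy'])
    if fish:
        r=np.hypot(x,y); a=r/fl; c=np.array([np.sin(a)*x/r,np.sin(a)*y/r,np.cos(a)])
    else: c=np.array([x/fl,y/fl,1])
    return -R.T@t, R.T@c
def atz(f,u,v,z,fish=False):
    o,d=ray(f,u,v,fish); return o+d*(z-o[2])/d[2]
E
python3 - <<'E'
from h import *
snap('top','top0');snap('side','side0');print(get_obs())
E
```

```text
{'time': 0.1, 'qpos': array([ 6.58553185e+01,  2.75475055e+01,  9.14913278e+01, -7.74833998e-04,
        6.10259423e+01, -2.66974657e+00]), 'qvel': array([ 0.01392728, -0.05346102, -0.22346233, -0.03217402, -0.00932536,
       -0.04201154]), 'effort': array([ 1.25826773e-03, -9.52258086e+01, -4.31038892e+01, -1.94987174e-04,
        5.41721223e-03,  7.16212003e-05]), 'position': array([0.23778683, 0.60453362, 0.23071476]), 'eef_rot': array([-1.79935263e+02, -2.34049237e-03,  1.58525439e+02]), 'wrist_force': array([ 0.15208434, -0.27890844, -0.23143332]), 'ft_torque': array([-0.01235631,  0.01119535, -0.01125561]), 'grip_force': 0.0, 'opening': 0.9979487165458681}
```

View pics/top0.png

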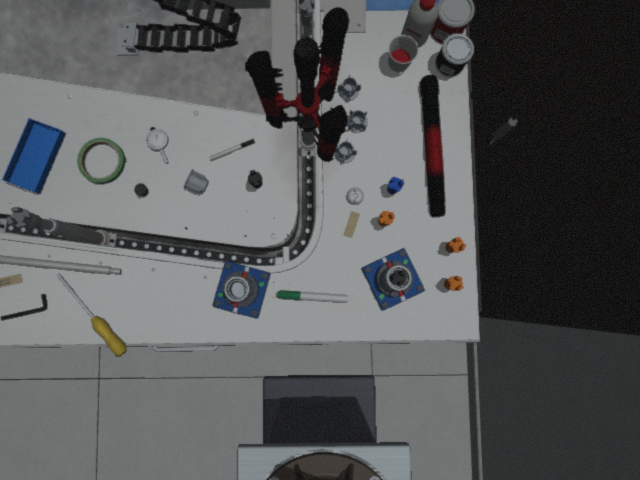

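View pics/side0.png

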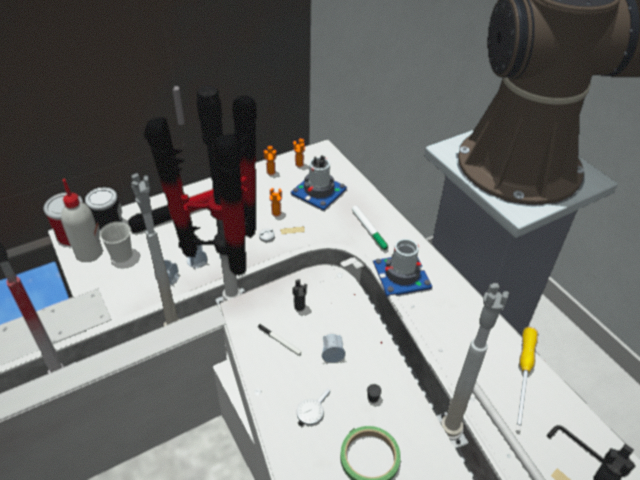

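The loaded chuck is on the right in the top view (axis near 399,278, black head in it). The empty chuck is at about (239,289) and the black spare head at (255,180). In the side view the loaded chuck is at (319,180).

Run:
```python
from h import *
for n,c,s in(('top0',(398,278),45),('side0',(319,182),45)):
    im=cv2.imread(f'pics/{n}.png')[c[1]-s:c[1]+s,c[0]-s:c[0]+s]
    cv2.imwrite(f'pics/c_{n}.png',cv2.resize(im,(540,540),interpolation=cv2.INTER_CUBIC))
a=cv2.hconcat([cv2.imread('pics/c_top0.png')[:, :],cv2.imread('pics/c_side0.png')]);cv2.imwrite('pics/crop.png',cv2.resize(a,(800,400)))
for p in((399,278),):print(atz('top0',*p,.08),atz('top0',*p,.0))
print('base plate',atz('top0',393,279,.012),'top',atz('top0',0,0,0)-0)
print('empty',atz('top0',239,289,.08),'spare',atz('top0',255,180,.04))
print('side',atz('side0',319,168,.081))
```

```text
[ 0.45339432 -0.13746501  0.08      ] [ 0.45576403 -0.14927316  0.        ]
base plate [ 0.45368797 -0.13622417  0.012     ] top [1.02512299 0.63641023 0.        ]
empty [0.4377792  0.14442686 0.08      ] spare [0.64050782 0.11932043 0.04      ]
side [ 0.46263053 -0.11835827  0.081     ]
```

View pics/crop.png

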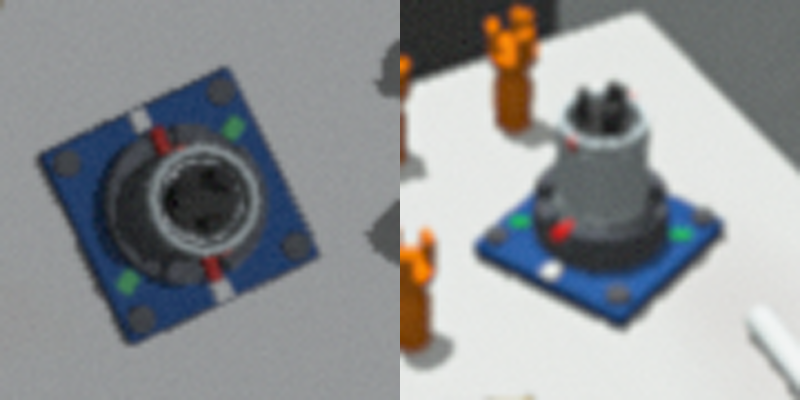

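Call:
apply_moves:
  deltas:
    - [100,0,0,-0.0425,0,0,0]
    - [100,0,0,-0.0425,0,0,0]
    - [100,0,0,-0.0425,0,0,0]
    - [100,0,0,-0.0425,0,0,0]
    - [100,-0.0355,-0.0241,0,0,0,0]
    - [100,-0.0355,-0.0241,0,0,0,0]
    - [100,-0.0355,-0.0241,0,0,0,0]
    - [100,-0.0355,-0.0241,0,0,0,0]
    - [100,-0.0355,-0.0241,0,0,0,0]
    - [100,-0.0355,-0.0241,0,0,0,0]
    - [100,-0.0355,-0.0241,0,0,0,0]
    - [100,-0.0355,-0.0241,0,0,0,0]
    - [100,-0.0355,-0.0241,0,0,0,0]
    - [100,-0.0355,-0.0241,0,0,0,0]

```text
time: 1.85
position: [0.4806, 0.2493, 0.4011]
eef_rot: [-180.0, -0.0, 158.5]
wrist_force: [0.8, -0.6, -0.1]
opening: 0.998
grip_force: 0.0
```

Call:
apply_moves:
  deltas:
    - [100,-0.0131,-0.0411,0,0,0,0]
    - [100,-0.0131,-0.0411,0,0,0,0]
    - [100,-0.0131,-0.0411,0,0,0,0]
    - [100,-0.0131,-0.0411,0,0,0,0]
    - [100,-0.0131,-0.0411,0,0,0,0]
    - [100,-0.0131,-0.0411,0,0,0,0]
    - [100,-0.0131,-0.0411,0,0,0,0]
    - [100,-0.0131,-0.0411,0,0,0,0]
    - [100,-0.0131,-0.0411,0,0,0,0]
    - [100,0,0,0.02,0,0,0.12]
    - [100,0,0,0.02,0,0,0.12]
    - [100,0,0,0.02,0,0,0.12]
    - [100,0,0,0.02,0,0,0.12]
    - [100,0,0,0.02,0,0,0.12]
    - [100,0,0,0.02,0,0,0.12]
    - [100,0,0,0.02,0,0,0.12]
    - [100,0,0,0.02,0,0,0.12]
    - [100,0,0,0,0,0,0]
    - [100,0,0,0,0,0,0]

```text
time: 4.22
position: [0.4546, -0.1368, 0.2419]
eef_rot: [180.0, 0.0, 103.7]
wrist_force: [0.5, -0.5, 1.1]
opening: 0.999
grip_force: 0.0
```

Run:
```python
from h import *
snap('wrist','w1');o=get_obs();print(o['time'],o['position'],o['eef_rot'],o['qpos'])
print('side',atz('side0',319.7,164.5,.081),'top',atz('top0',399.1,277.8,.081),atz('top0',393.4,279.3,.012))
```

```text
4.275 [ 0.45476175 -0.13688509  0.24206074] [1.79955208e+02 3.09425104e-02 1.03657289e+02] [-2.04095723e+01  1.27177419e+01  1.12997686e+02 -6.67262741e-04
  5.42301336e+01 -3.40664840e+01]
side [ 0.45554963 -0.12768612  0.081     ] top [ 0.45371289 -0.1375035   0.081     ] [ 0.45311772 -0.13695583  0.012     ]
```

View pics/w1.png

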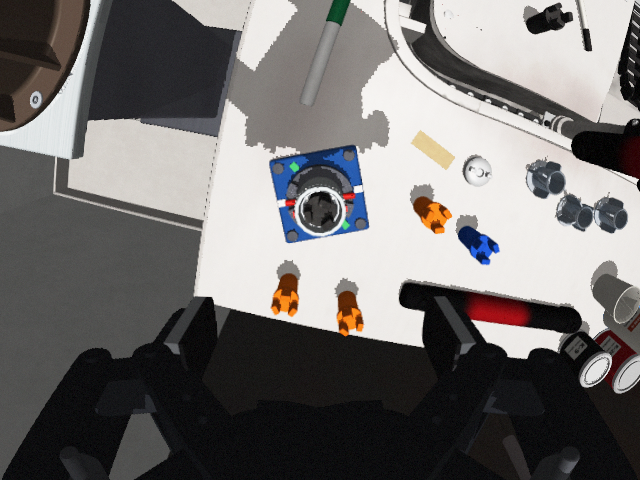

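The wrist view shows the collar rim centred at about (320,210). The plate corners are (270,158), (353,146), (369,229) and (287,243).

Run:
```python
from h import *
print(atz('w1',320,210,.081,True)); c=[atz('w1',*p,.012,True) for p in((270,158),(353,146),(369,229),(287,243))]
print(np.mean(c,0),[np.linalg.norm(c[i]-c[i-1]) for i in range(4)])
```

```text
[ 0.45536997 -0.13412998  0.081     ]
[ 0.45531889 -0.1346938   0.012     ] [np.float64(0.09127129194265096), np.float64(0.08405082816565407), np.float64(0.08834061630853857), np.float64(0.08784376763801945)]
```

Call:
apply_moves:
  deltas:
    - [100,0.0013,0.0003,0.03,0,0,0]
    - [100,0,0,0.03,0,0,0]
    - [100,0,0,0.03,0,0,0]
    - [100,0,0,0.03,0,0,0]
    - [100,0,0,0.03,0,0,0]
    - [100,0,0,0.03,0,0,0]
    - [100,0,0,0.017,0,0,0]
    - [100,0,0,0,0,0,0]
    - [40,0,0,0,0,0,0]
    - [40,0,0,0,0,0,0]
    - [40,0,0,0,0,0,0]
    - [40,0,0,0,0,0,0]
    - [40,0,0,0,0,0,0]
    - [40,0,0,0,0,0,0]
    - [40,0,0,0,0,0,0]
    - [40,0,0,0,0,0,0]
  squeeze: 60

```text
time: 6.28
position: [0.4549, -0.1356, 0.0453]
eef_rot: [179.9, 0.1, 103.5]
wrist_force: [-2.4, -0.0, 14.1]
opening: 0.497
grip_force: 58.7
```

Call:
apply_moves:
  deltas:
    - [40,0,0,-0.004,0,0,0]
    - [40,0,0,-0.004,0,0,0]
    - [40,0,0,-0.004,0,0,0]
    - [40,0,0,-0.004,0,0,0]
    - [40,0,0,0,0,0,0]
    - [40,0,0,0,0,0,0]

```text
time: 7.02
position: [0.4547, -0.1355, 0.0603]
eef_rot: [180.0, 0.0, 103.5]
wrist_force: [5.7, -3.0, -8.6]
opening: 0.497
grip_force: 62.1
```

Run:
```python
from h import *
snap('side','s2')
im=cv2.imread('pics/s2.png')[90:240,230:410]
cv2.imwrite('pics/cs2.png',cv2.resize(im,(720,600),interpolation=cv2.INTER_CUBIC))
```

```text
(no output)
```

View pics/cs2.png

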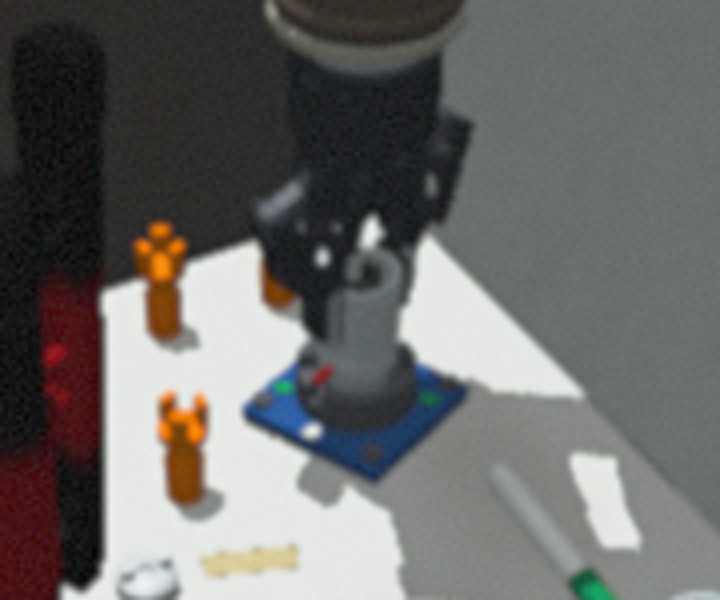

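The collar is lifted: the red pin at crop (320,375) stands clear of the crown, and the wrist reads about 9 N from the spring. Next is the turn.

Call:
apply_moves:
  deltas:
    - [40,0,0,0,0,0,0.1]
    - [40,0,0,0,0,0,0.1]
    - [40,0,0,0,0,0,0.1]
    - [40,0,0,0,0,0,0.1]
    - [40,0,0,0,0,0,0.1]
    - [40,0,0,0,0,0,0.1]
    - [40,0,0,0,0,0,0.1]
    - [40,0,0,0,0,0,0.1]
    - [40,0,0,0,0,0,0.1]
    - [40,0,0,0,0,0,0.1]
    - [40,0,0,0,0,0,0.05]
    - [40,0,0,0,0,0,0.03]
    - [40,0,0,0,0,0,0]
    - [40,0,0,0,0,0,0]

```text
time: 8.82
position: [0.4548, -0.1353, 0.0602]
eef_rot: [180.0, -0.0, 41.7]
wrist_force: [6.4, 1.4, -8.7]
opening: 0.495
grip_force: 74.5
```

```bash
python3 -c "
from h import *
o=get_obs();print(o['position'],o['eef_rot'],o['wrist_force'],o['ft_torque'],o['grip_force'])"
```

```text
[ 0.45478306 -0.13533549  0.06021047] [ 1.79966442e+02 -6.76947599e-03  4.17485626e+01] [ 6.37304812  1.44134484 -8.67090148] [ 0.42623917 -1.30320326  1.55967031] 74.49314497411251
```

The 1.56 N m torque shows it is against the stop. I'll lower, release and retreat.

Call:
apply_moves:
  deltas:
    - [40,0,0,0.004,0,0,-0.02]
    - [40,0,0,0.004,0,0,-0.02]
    - [40,0,0,0.004,0,0,0]
    - [40,0,0,0.004,0,0,0]
    - [40,0,0,0,0,0,0]
    - [100,0,0,0,0,0,0]
    - [100,0,0,0,0,0,0]
    - [100,0,0,0,0,0,0]
    - [100,0,0,0,0,0,0]
    - [100,0,0,0,0,0,0]
    - [100,0,0,0,0,0,0]
    - [100,0,0,-0.02,0,0,0]
    - [100,0,0,-0.03,0,0,0]
    - [100,0,0,-0.04,0,0,0]
    - [100,0,0,-0.04,0,0,0]
    - [100,0,0,-0.04,0,0,0]
    - [100,0,0,-0.04,0,0,0]
    - [100,0,0,0,0,0,0]
    - [100,0,0,0,0,0,0]

```text
time: 11.2
position: [0.454, -0.1353, 0.2539]
eef_rot: [-180.0, 0.0, 43.9]
wrist_force: [-0.3, 0.0, -0.6]
opening: 0.998
grip_force: 0.0
```

Run:
```python
from h import *
snap('side','s3');d=snap('wrist','w3')
im=cv2.imread('pics/s3.png')[137:227,274:364]
w=cv2.imread('pics/w3.png')[100:280,230:410]
cv2.imwrite('pics/c3.png',cv2.hconcat([cv2.resize(im,(400,400),interpolation=cv2.INTER_CUBIC),cv2.resize(w,(400,400),interpolation=cv2.INTER_CUBIC)]))
```

```text
(no output)
```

View pics/c3.png

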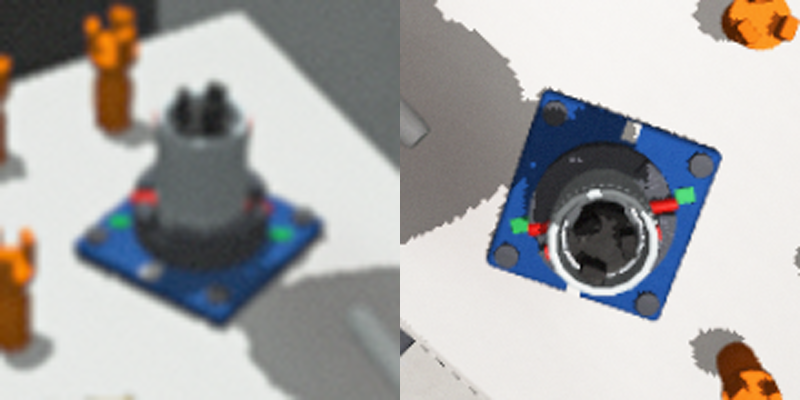

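The red pins line up with the green marks. The rim (crop row about 122) and the head top (row about 85) are at the same height as before the move, so the collar is down and the head seated. The robot is clear of everything.

```bash
python3 -c "
from h import *
print(env.job_done())"
```

```text
the job is handed in; nothing more can be done
None
```

I lifted the loaded chuck's collar, turned it clockwise to the stop and let it down with its pins at the green marks and the head seated; I didn't touch the empty chuck or spare head, and handed the job in at about 11 s (no verdict was returned).

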